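# Square a sawn fossil slab in the jig with a spacer and hold it flush

## Robot

A 7-joint arm with a two-finger parallel gripper is mounted at the origin on the work surface. World frame = base frame: x ahead of the robot, y to its left, z up, the work surface at z = 0. Lengths are in m, angles in rad, forces in N, time in s.
With the tool pointing down it reaches from about 0.425 to 0.925 m from the base axis. Payload 6.8 kg.
Tool frame: the origin (TCP) lies at the very end of the fingers, on their centre line; the grasp point (between the pads) lies 19 mm behind it; z points along the fingers, y is the line along which they close (so a half turn about z gives the same grasp; the last joint's range is limited). The gripper opens to 85 mm and grips with 20 to 120 N. Pads are 22 mm wide; open, the fingers measure 114 mm over their backs; the gripper's body (76 mm by 85 mm) begins 54 mm behind the grasp point. The pads swing forward as they close: fully open they stand 13 mm farther back than shut.
Start: joints at [-1.212, 0.477, 0.022, 1.555, -0.011, 1.109, -0.083], TCP at [0.304, 0.603, 0.231] pointing down, gripper open.
Joint ranges: [-2.96, 2.96], [-0.34, 2.1], [-1.41, 1.46], [0.24, 2.44], [-1.37, 4.51], [0.17, 1.92], [-2.96, 2.96]. Speed limits (rad/s): [2.39, 2.39, 3.14, 3.14, 3.14, 3.14, 3.14].

## Interface

Orientations are given as a rotation vector (axis times angle).
In Python, from bench import monitor, optics, r gives the robot as it stands.
- The arm moves only by the shell command python3 -m crank 'ROWS' [OPENING] [FORCE]. ROWS is JSON, a list of rows, each a list of 2 entries, a list of its own where there are three numbers: the shift along the tool's x, y, z in cm, then the turn, a rotation vector about the tool's x, y, z in rad. A call has 1 to 5 rows; each row shifts and turns the commanded pose from where the row before left it, along the tool's axes as they then stand; what a row does not reach is not made up. A row lasts 1/10 s, in which the tool goes at most 50 mm and 8.59 degrees, less where a joint would pass 70% of its speed; a pose out of reach is approached as far as the arm can. A call is refused whole if a number of a shift passes 5 or a number of a turn 0.15, either way. A call with a gripper value outside its range is refused whole. OPENING is the finger opening in cm, from 0 to 8.54, set as the call begins (- or left out, the last holds). The fingers move at their own pace and stop on an object; FORCE is the grip in N (left out, the last holds). Time passes only in rows, so rows that do not move let the fingers close. It gives the time, the measured TCP pose, the force, the opening and the grip force at its end, in the units of the state.
- monitor.get_obs(): the state, without advancing time (a new reading comes with each control period).
- optics.grab_frame(name): name is "scene" or "top" or "wrist"; returns (picture, depth): 420x560x3 uint8, red, green, blue; 420x560 float32, m along the optical axis (not along the pixel's ray), 0 where there is no reading.
- optics.camera_model(name): a dict with "vertical_fov" (degrees; the focal length in pixels is half the picture's height over the tangent of half this angle, whatever the lens; pixels are square), "cx", "cy" (the principal point, pixels), "D" ([k1, k2, p1, p2, k3] as OpenCV has them; the pictures are not rectified), "R" (3x3) and "t" (3): a world point X has camera coordinates R X + t; the wrist camera has in their place "hand_eye" (4x4, takes a point from camera to tool coordinates, whose origin is the TCP and whose axes are the flange's). Camera axes: x right, y down, z forward; pixel columns grow to the right and rows downward; lengths in m; the calibration is good to about 2 mm. A picture is of the moment at which its call begins: read the wrist's pose just before it. camera_model takes no time and is no camera call.
- r.hand_in(): hands the job in; it is judged then, once.
The state is a dict: "clock": time; "joints": joint angles; "qvel": joint speeds; "tau": joint torques, N m; "tcp_pos": TCP position; "orientation": TCP orientation; "contact_force": force on the tool from outside, world axes, zero at the start; "moment": the same for the moment, N m; "grip_width": finger opening in m; "gripper_force": force on a finger pad.
Only numpy, scipy, OpenCV 4.12 (cv2) and the standard library are available. Lean on these libraries where they do the work, as an engineer would, in place of code of your own. Each camera call takes 0.05 s, during which the arm holds its last target. There are 200 camera calls.

## Task

The fence of the squaring jig has a fixed pad on one half only, so the sawn stone slab has nothing to square against on the other half. Take the loose spacer by its tab, slide it upright down into the gap between slab and fence on the half without the pad, the only place wide enough, until it stands on the bed, and let go of it; then push the slab across the bed until it lies flush against both the pad and the spacer, with the spacer against the fence. Finish while holding the slab pressed there with a firm push (do not let go), and leave the slab flat and the other things on the bench alone.

Things in the scene. Friction and masses are not known exactly. Their poses are not given: they have to be found in the camera images.
- bed: fixed dark steel jig bed lying on the bench, 200 (x) x 180 (y) x 12 mm high; origin at the centre of its underside, so its top is 12 mm above the origin; z up; the fence stands along its +y edge
- fence: fixed aluminium fence standing on the bed, 170 long (its x) x 18 thick (its y) x 36 mm high; origin at the centre of its underside, on the bed's top; its x runs along the fence, its y points away from the slab, so its working face is the plane y = -9 mm; z up
- pad: fixed aluminium locating pad against the fence's working face, 50 (x, along the fence) x 18 (y) x 30 mm high; origin at the centre of its underside, on the bed; axes parallel to the fence's; its centre is 42 mm from the fence's middle, to +x or to -x; the other half of the fence, the same distance the other way, is open. The face towards the slab is 27 mm from the fence's centre plane
- slab: loose sawn grey stone slab with round fossil sections on top, 130 (x) x 50 (y) x 32 mm high, about 0.5 kg, lying on the bed roughly along the fence (within 0.05 rad) its near face, at mid-length, 9 to 13 mm short of the pad's face and so 27 to 31 mm from the open fence (up to 3 mm more or less towards its ends); origin at the centre of its underside. Bed friction coefficient is about 0.6 to 1.2
- slab_mid (a point): centre of the slab, 16 mm above its underside; axes as the slab's
- spacer: loose black plastic spacer standing upright on the bench, about 0.09 kg: a blade 50 (x) x 18 (y, as thick as the pad) x 40 mm high with a narrower grip tab on top, 30 (x) x 14 (y) mm, from 40 to 90 mm above the foot; origin at the centre of its foot; either way round is the same
- spacer_mid (a point): centre of the spacer half-way up, 45 mm above its foot (the tab's middle is 20 mm higher); axes as the spacer's
- solvent_bottle: bystander: clear bottle 54 mm in diameter, 130 mm high; origin at its foot
- dish: bystander: shallow glass dish 90 mm across, 18 mm high; origin at its foot
- dust_brush: bystander: small brush lying on the bench; origin at its underside
- sample_jar: bystander: jar 60 mm in diameter, 70 mm high; origin at its foot

How it is judged:
By the outcome, as a careful person would: the job done as asked, in the order asked, and still so for the second after the job is handed in, while the arm keeps its last pose, push and grip.
It also fails if it takes over 64 s, if anything falls off the work surface, if the arm or the gripper's body presses on something with over 40 N, if the wrist force passes 120 N, or if a joint passes its speed limit or range.

## Working session

There is one attempt and no reset: what is moved stays moved. The work goes in short steps, Python scripts to look and compute and a shell command to move; the robot and the scene stay as the last step left them, time stands still between calls to the robot, and variables do not carry over. Pictures are saved under pics/ and viewed, at most 10 in all, crops included, and the job is handed in when it is done.

```bash
ls; mkdir -p pics; cat > h.py <<'E'
import numpy as np, cv2
from bench import monitor, optics, r
from scipy.spatial.transform import Rotation as Ro
def K(m):
    f=210/np.tan(np.radians(m["vertical_fov"])/2)
    return np.array([[f,0,m["cx"]],[0,f,m["cy"]],[0,0,1]])
def pose(name,obs=None):
    m=optics.camera_model(name)
    if name!="wrist":
        R=np.array(m["R"]);t=np.array(m["t"]);return m,R.T,-R.T@t
    o=obs or monitor.get_obs(); H=np.array(m["hand_eye"])
    T=Ro.from_rotvec(o["orientation"]).as_matrix()
    return m,T@H[:3,:3],T@H[:3,3]+np.array(o["tcp_pos"])
def rays(m,uv):
    n=cv2.undistortPoints(np.array(uv,float).reshape(-1,1,2),K(m),np.array(m["D"],float)).reshape(-1,2)
    return np.c_[n,np.ones(len(n))]
def plane(P,uv,z):
    m,R,c=P; d=rays(m,uv)@R.T
    return c+d*((z-c[2])/d[:,2])[:,None]
def cloud(P,depth):
    m,R,c=P; v,u=np.mgrid[0:420,0:560]
    d=rays(m,np.c_[u.ravel(),v.ravel()])*depth.reshape(-1,1)
    return (d@R.T+c).reshape(420,560,3)
def grab(name):
    o=monitor.get_obs(); P=pose(name,o); im,d=optics.grab_frame(name); return P,im,d
E
python3 - <<'E'
from h import *
for n in("top","scene"):
    P,im,d=grab(n); cv2.imwrite(f"pics/{n}0.png",im[:,:,::-1]); np.savez(f"{n}0.npz",im=im,d=d)
    print(n,P[2],P[1][:,2],(d>0).mean())
o=monitor.get_obs();print(o)
E
```

```text
pics
top [ 0.42089562 -0.03175679  1.05024747] [ 0.16556881  0.00104764 -0.98619768] 0.9959481292517007
scene [ 0.95689235 -0.56678743  0.8995684 ] [-0.33696873  0.5199932  -0.78489435] 0.9960501700680272
{'clock': 0.1, 'joints': array([-1.21212213,  0.47768685,  0.02234485,  1.55634457, -0.01152583,
        1.10933722, -0.08313674]), 'qvel': array([-0.00103695, -0.00058661, -0.00069055, -0.00149919, -0.0004014 ,
       -0.00018691, -0.00018047]), 'tau': array([ 5.63656053e-03, -5.97757387e+01,  1.61457270e+00, -2.81954134e+01,
        1.28987824e-02,  5.02089752e-03, -2.99480530e-05]), 'tcp_pos': array([0.30351634, 0.60230519, 0.23044688]), 'orientation': array([-7.26548639e-01, -3.05612945e+00,  2.54944994e-03]), 'contact_force': array([ 1.1909129 , -0.57752389,  0.39664331]), 'moment': array([-0.03010371,  0.02520539,  0.00216299]), 'gripper_force': 0.0, 'grip_width': 0.08512429383733025}
```

View pics/top0.png

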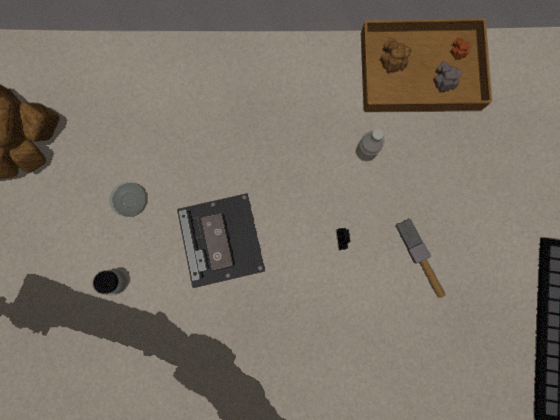

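View pics/scene0.png

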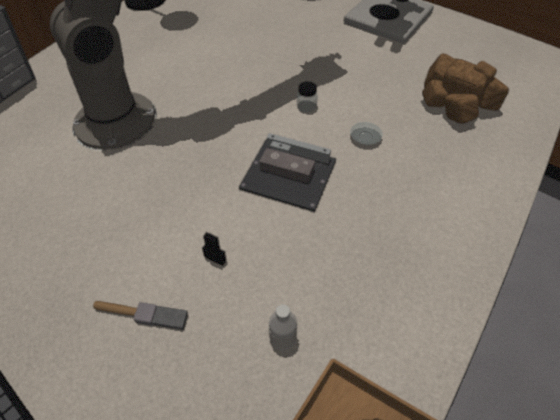

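The top view shows the bed at about (221,240) px, with the fence on its left (+y) side. The pad is at (200,262), so the open half of the fence is at world +x. The spacer is at (343,239), and the brush, bottle, jar and dish are well clear of it. Next I'll get rough positions from depth.

```bash
python3 - <<'E'
from h import *
z=np.load("top0.npz"); P=pose("top"); C=cloud(P,z["d"])
def rect(box,lo,hi,n):
    u0,v0,u1,v1=box; c=C[v0:v1,u0:u1].reshape(-1,3); s=c[(c[:,2]>lo)&(c[:,2]<hi)]
    r=cv2.minAreaRect((s[:,:2]*1000).astype(np.float32)); print(n,len(s),np.round(s.mean(0),4),[np.round(x,1) for x in r], 'zmed',np.median(s[:,2]))
rect((170,185,275,295),.006,.020,"bed"); rect((170,185,275,295),.046,.060,"fence/pad/slab")
rect((170,185,275,295),.0455,.0505,"fence"); rect((198,205,240,275),.040,.047,"slab")
rect((325,220,360,255),.03,.1,"spacer");rect((325,220,360,255),.08,.1,"tab");rect((325,220,360,255),.02,.06,"blade")
w=C[222:256:2,330:356:2,2]; print((w*1000).astype(int))
print((C[200:290:6,176:250:5,2]*1000).astype(int))
E
```

```text
bed 3840 [0.5374 0.0829 0.0117] [array([550.8,  83. ]), array([225.4, 233.7]), np.float64(12.7)] zmed 0.011724584243639202
fence/pad/slab 565 [0.5199 0.1559 0.0479] [array([527. , 129.6]), array([168.9,  98.5]), np.float64(13.0)] zmed 0.04769772652105697
fence 644 [0.5205 0.1505 0.0474] [array([527. , 129.6]), array([168.9,  98.5]), np.float64(13.0)] zmed 0.04725164931990333
slab 1188 [0.5207 0.108  0.0435] [array([522.4, 120. ]), array([130.,  82.]), np.float64(13.2)] zmed 0.043534120001080145
spacer 214 [ 0.531  -0.1948  0.0641] [array([ 532.8, -196.9]), array([49.8, 17.7]), np.float64(6.1)] zmed 0.06404785635854782
tab 93 [ 0.5325 -0.1965  0.0888] [array([ 532.6, -197.5]), array([29.4, 15.3]), np.float64(8.2)] zmed 0.0892611617237472
blade 115 [ 0.5295 -0.1935  0.0389] [array([ 532.7, -196.9]), array([49.9, 17.7]), np.float64(6.2)] zmed 0.03929705225095992
[[-3  3 -1  2  0  3  0 -2 -1  1  1  0  0]
 [ 0  0  0  0 -1 -2  0  0  1  4  0 -3  1]
 [ 0  1  1  0  0  4  1 -1 -2 -3 -2 -1  2]
 [ 0  2  0  0 38 42 38 38 -2  0 -4  2 -2]
 [ 0  0  0 15 39 37 87 89 90 85  0 -2  1]
 [ 1  1  0  9 42 5
[... 987 characters left out ...]
4   14   14   44   44   46   45   36   14    9   10
    12]
 [   0    0   46   46   10   13   44   41   42   44   45 1050   13   12
    11]
 [   0    0   49   46   12   16   12   44   44   44   42   12   12   10
     9]
 [   0    1   14   49   40   45 1050   43   45   43   42   14   11   13
     9]
 [  -3    3    0   47   38   43   13   44   45   39   43   45    9   11
    11]
 [   1    1    2   44   47   41   29   44   41   43   44   29   12   12
     9]
 [   1   -1   -1   49   47   11   11   10   16   10   11   11    8    9
     9]
 [   0   -1    4   12   46   20   10   15   11    9   13   11    0   -1
     0]
 [   0   -2    0    0    9   10   11    0   -6    1    0    0    0   -4
     0]]
```

```bash
cat >> h.py <<'E'
def todo(xyz,yaw_y):
    "remaining shift (cm, tool axes) and turn (tool), tool pointing down with y at world angle yaw_y deg (mod 180)"
    o=monitor.get_obs(); T=Ro.from_rotvec(o["orientation"]).as_matrix(); out=[]
    for a in (yaw_y,yaw_y+180):
        a=np.radians(a); y=np.array([np.cos(a),np.sin(a),0]); z=np.array([0,0,-1.]); G=np.c_[np.cross(y,z),y,z]
        out.append(Ro.from_matrix(T.T@G).as_rotvec())
    print("tcp",np.round(o["tcp_pos"],4),"yaw",round(np.degrees(np.arctan2(T[1,1],T[0,1])),2),"shift cm",np.round(T.T@(np.array(xyz)-o["tcp_pos"])*100,2),"turns",[np.round(x,3).tolist() for x in out],"q",np.round(o["joints"],2),"F",np.round(o["contact_force"],1),"t",o["clock"],"w",o["grip_width"])
def jig(C,ok=None):
    "fit fence top, slab top from a cloud"
    c=C.reshape(-1,3); c=c[(c[:,0]>.40)&(c[:,0]<.68)&(c[:,1]>-.03)&(c[:,1]<.21)]
    def big(lo,hi,cell=2.0):
        s=c[(c[:,2]>lo)&(c[:,2]<hi)][:,:2]*1000
        g=np.zeros((320,320),np.uint8); ij=(s-[380,-60]).astype(int); g[ij[:,0],ij[:,1]]=255
        g=cv2.morphologyEx(g,cv2.MORPH_CLOSE,np.ones((5,5)))
        return g
    return c,big
E
python3 - <<'E'
from h import *
print(np.round(optics.camera_model("wrist")["hand_eye"],4).tolist(), optics.camera_model("wrist")["vertical_fov"])
z=np.load("top0.npz"); P=pose("top"); C=cloud(P,z["d"]); c=C.reshape(-1,3)*1000
a=np.radians(13); X=np.array([np.cos(a),np.sin(a)]); Y=np.array([-X[1],X[0]])
c=c[(c[:,0]>380)&(c[:,0]<690)&(c[:,1]>-50)&(c[:,1]<215)&(c[:,2]>40)&(c[:,2]<55)]
p=np.c_[c[:,:2]@X,c[:,:2]@Y]; 
h,e=np.histogram(p[:,1],bins=np.arange(-80,90,3)); print(dict(zip(e.astype(int),h)))
ymax=p[:,1].max(); f=c[p[:,1]>ymax-17]; r=cv2.minAreaRect(f[:,:2].astype(np.float32)); print("fence",r)
for lo in (-90,):
    q=c[p[:,1]<ymax-41]; print("slab",cv2.minAreaRect(q[:,:2].astype(np.float32)), np.median(q[:,2]))
m=(p[:,1]<ymax-20)&(p[:,1]>ymax-35); print("pad x", cv2.minAreaRect(c[m][:,:2].astype(np.float32)))
todo([.47,.09,.23],103)
E
```

```text
[[-0.0007, -0.9609, -0.2769, 0.0694], [1.0, -0.0006, -0.0004, 0.0007], [0.0003, -0.2769, 0.9609, -0.1415], [0.0, 0.0, 0.0, 1.0]] 67.83745587774098
{np.int64(-80): np.int64(0), np.int64(-77): np.int64(0), np.int64(-74): np.int64(0), np.int64(-71): np.int64(0), np.int64(-68): np.int64(0), np.int64(-65): np.int64(0), np.int64(-62): np.int64(0), np.int64(-59): np.int64(0), np.int64(-56): np.int64(0), np.int64(-53): np.int64(0), np.int64(-50): np.int64(0), np.int64(-47): np.int64(0), np.int64(-44): np.int64(15), np.int64(-41): np.int64(65), np.int64(-38): np.int64(73), np.int64(-35): np.int64(62), np.int64(-32): np.int64(67), np.int64(-29): np.int64(64), np.int64(-26): np.int64(67), np.int64(-23): np.int64(66), np.int64(-20): np.int64(66), np.int64(-17): np.int64(66), np.int64(-14): np.int64(67), np.int64(-11): np.int64(66), np.int64(-8): np.int64(70), np.int64(-5): np.int64(69), np.int64(-2): np.int64(66), np.int64(1): np.int64(66), np.int64(4): np.int64(64), np.int64(7): np.int64(32), np.int64(10): np.int64(0), np.int64(13): np.int64(0), np.int64(16): np.int64(0), np.int64(19): np.int64
[... 471 characters left out ...]
(0), np.int64(73): np.int64(0), np.int64(76): np.int64(0), np.int64(79): np.int64(0), np.int64(82): np.int64(0), np.int64(85): np.int64(0)}
fence ((517.600830078125, 169.93601989746094), (169.07962036132812, 16.989368438720703), 12.999798774719238)
slab ((526.081787109375, 104.46514129638672), (129.9493408203125, 50.263275146484375), 13.209996223449707) 43.81067767298119
pad x ((481.10015869140625, 141.97528076171875), (49.09564208984375, 14.907219886779785), 12.853485107421875)
tcp [0.3035 0.6023 0.2304] yaw 63.25 shift cm [-37.92 -38.26   0.11] turns [[-0.002, -0.0, -0.694], [-0.001, 0.002, 2.448]] q [-1.21  0.48  0.02  1.56 -0.01  1.11 -0.08] F [ 1.2 -0.6  0.4] t 0.1 w 0.08512429383733025
```

Checks against the given sizes hold: fence 169 mm long at 13.0°, slab 130 x 50 at 13.2° with its top at 44 mm, pad offset 42 mm, and a gap of about 30 mm. The spacer is at (0.533, -0.197) with yaw 6.2°. Going to the spacer.

```bash
A='[[-3.2,-3.4,0],[0,0,0]]'
python3 -m crank '[[[-3.1,-3.4,0],[0,0,0]],[[-3.1,-3.4,0],[0,0,0]],[[-3.1,-3.4,0],[0,0,0]],[[-3.1,-3.4,0],[0,0,0]],[[-3.1,-3.4,0],[0,0,0]]]'
python3 -m crank '[[[-3.1,-3.4,0],[0,0,0]],[[-3.1,-3.4,0],[0,0,0]],[[-3.1,-3.4,0],[0,0,0]],[[-3.1,-3.4,0],[0,0,0]],[[-3.1,-3.4,0],[0,0,0]]]'
python3 -m crank '[[[-3.1,-3.4,0],[0,0,0]],[[-3.1,-3.4,0],[0,0,0]],[[-3.1,-3.4,0],[0,0,0]],[[-3.1,-3.4,0],[0,0,0]],[[-3.1,-3.4,0],[0,0,0]]]'
python3 -m crank '[[[-3.1,-3.4,0],[0,0,0]],[[-3.1,-3.4,0],[0,0,0]],[[-3.1,-3.2,0],[0,0,0]],[[0,0,0],[0,0,-0.145]],[[0,0,0],[0,0,-0.145]]]'
python3 -m crank '[[[0,0,2],[0,0,-0.145]],[[0,0,2],[0,0,-0.145]],[[0,0,0],[0,0,0]],[[0,0,0],[0,0,0]]]'
python3 -c "
from h import *
todo([.5327,-.197,.15],96.2)"
```

```text
clock: 0.6
tcp_pos: [0.3658, 0.3791, 0.231]
orientation: [-0.727, -3.056, 0.001]
contact_force: [1.8, 0.6, 0.5]
grip_width: 0.0851
gripper_force: 0.0
clock: 1.1
tcp_pos: [0.4275, 0.1577, 0.2312]
orientation: [-0.726, -3.056, -0.0]
contact_force: [0.9, 0.3, 0.4]
grip_width: 0.0853
gripper_force: 0.0
clock: 1.6
tcp_pos: [0.4894, -0.0637, 0.2313]
orientation: [-0.726, -3.056, -0.0]
contact_force: [1.2, 0.7, 0.5]
grip_width: 0.0854
gripper_force: 0.0
clock: 2.1
tcp_pos: [0.5271, -0.1949, 0.2307]
orientation: [-0.273, -3.128, 0.001]
contact_force: [-0.1, 0.0, -0.3]
grip_width: 0.0852
gripper_force: 0.0
clock: 2.5
tcp_pos: [0.5273, -0.1931, 0.1913]
orientation: [0.171, -3.136, -0.0]
contact_force: [0.3, -0.5, 0.5]
grip_width: 0.0853
gripper_force: 0.0
tcp [ 0.5273 -0.1931  0.1913] yaw 96.24 shift cm [-0.5  -0.44  4.13] turns [[0.0, -0.001, 0.001], [0.001, 0.0, -3.141]] q [-0.05  0.35  0.36  1.89 -0.15  0.93  2.06] F [ 0.3 -0.5  0.5] t 2.5 w 0.08526081686214297
```

```bash
python3 - <<'E'
from h import *
P,im,d=grab("wrist"); cv2.imwrite("pics/w1.png",im[:,:,::-1]); C=cloud(P,d); c=C.reshape(-1,3)*1000
for lo,hi in((86,94),(30,45)):
    s=c[(abs(c[:,0]-533)<50)&(abs(c[:,1]+197)<40)&(c[:,2]>lo)&(c[:,2]<hi)]; print(len(s),cv2.minAreaRect(s[:,:2].astype(np.float32)),np.median(s[:,2]))
E
```

```text
605 ((533.3425903320312, -198.8338165283203), (30.13716697692871, 13.29426383972168), 5.945095062255859) 88.59931067368196
334 ((533.1798706054688, -198.93841552734375), (50.067596435546875, 17.45728302001953), 6.28712272644043) 38.55382673929378
```

View pics/w1.png

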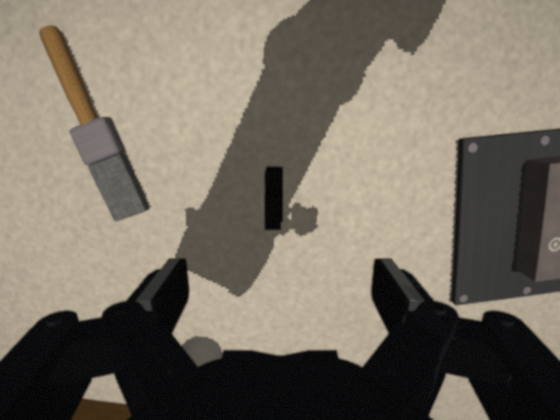

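The wrist view shows the spacer at (274,198) px, upright and clear between the fingers. It measures (533.3, -198.9) mm with the tab top near 89 mm, within 2 mm of the top camera. Descending and gripping.

```bash

python3 -m crank '[[[-0.5,-0.55,1],[0,0,0]],[[0,0,3],[0,0,0]],[[0,0,3],[0,0,0]],[[0,0,3],[0,0,0]],[[0,0,2.5],[0,0,0]]]' | head -4
python3 -m crank '[[[0,0,1.0],[0,0,0]],[[0,0,1],[0,0,0]],[[0,0,0],[0,0,0]],[[0,0,0],[0,0,0]]]' | head -4
python3 -m crank '[[[0,0,0],[0,0,0]],[[0,0,0],[0,0,0]],[[0,0,0],[0,0,0]],[[0,0,0],[0,0,0]],[[0,0,0],[0,0,0]]]' 0.8 40
python3 -m crank '[[[0,0,0],[0,0,0]],[[0,0,0],[0,0,0]],[[0,0,0],[0,0,0]],[[0,0,0],[0,0,0]],[[0,0,0],[0,0,0]]]'
python3 -m crank '[[[0,0,0],[0,0,0]],[[0,0,0],[0,0,0]],[[0,0,0],[0,0,0]],[[0,0,0],[0,0,0]],[[0,0,0],[0,0,0]]]'
```

```text
clock: 3.05
tcp_pos: [0.5336, -0.1982, 0.0649]
orientation: [-0.175, 3.136, -0.001]
contact_force: [0.7, -0.6, -0.5]
clock: 3.45
tcp_pos: [0.5339, -0.1983, 0.0471]
orientation: [-0.177, 3.135, -0.001]
contact_force: [-0.3, -0.6, 0.4]
clock: 3.95
tcp_pos: [0.5332, -0.1979, 0.0464]
orientation: [-0.178, 3.136, 0.0]
contact_force: [-1.4, 1.5, 4.3]
grip_width: 0.0137
gripper_force: 42.9
clock: 4.45
tcp_pos: [0.5332, -0.1979, 0.0464]
orientation: [-0.178, 3.136, 0.0]
contact_force: [-1.3, 0.1, 4.6]
grip_width: 0.0137
gripper_force: 43.0
clock: 4.95
tcp_pos: [0.5332, -0.1979, 0.0464]
orientation: [-0.178, 3.136, 0.0]
contact_force: [-2.3, 0.1, 4.1]
grip_width: 0.0136
gripper_force: 43.0
```

```bash

python3 -m crank '[[[0,0,-1],[0,0,0]],[[0,0,-3],[0,0,0]],[[0,0,-3],[0,0,0]],[[0,0,-3],[0,0,0]],[[0,0,0],[0,0,0]]]' 
python3 -m crank '[[[-0.7,3.5,0],[0,0,0]],[[-0.7,3.5,0],[0,0,0]],[[-0.7,3.5,0],[0,0,0]],[[-0.7,3.5,0],[0,0,0]],[[-0.7,3.5,0],[0,0,0]]]' | head -2
python3 -m crank '[[[-0.7,3.5,0],[0,0,0]],[[-0.7,3.5,0],[0,0,0]],[[-0.7,3.5,0],[0,0,0]],[[-0.7,3.5,0],[0,0,0]],[[-0.7,3.3,0],[0,0,-0.119]]]' | head -2
python3 -m crank '[[[0,0,0],[0,0,0]],[[0,0,0],[0,0,0]],[[0,0,0],[0,0,0]]]'
python3 - <<'E'
from h import *
todo([.5642,.1549,.1],103)
for n in("wrist","top"):
    P,im,d=grab(n); cv2.imwrite(f"pics/{n}2.png",im[:,:,::-1]); C=cloud(P,d); np.savez(f"{n}2.npz",im=im,d=d,C=C)
    c=C.reshape(-1,3)*1000; a=np.radians(13); X=np.array([np.cos(a),np.sin(a)]); Y=np.array([-X[1],X[0]])
    c=c[(c[:,0]>380)&(c[:,0]<690)&(c[:,1]>-50)&(c[:,1]<215)]; p=np.c_[c[:,:2]@X,c[:,:2]@Y,c[:,2]]
    p=p[(p[:,2]>38)&(p[:,2]<55)]
    h,e=np.histogram(p[:,1],bins=np.arange(-50,70,2)); print(n,list(zip(e.astype(int).tolist(),h.tolist())))
    f=p[p[:,1]>42]; print(f[:,0].min(),f[:,0].max(),f[:,1].max(),np.median(f[:,2]))
E
```

```text
clock: 5.45
tcp_pos: [0.5356, -0.1992, 0.1505]
orientation: [-0.176, 3.13, -0.003]
contact_force: [1.0, 0.3, 0.5]
grip_width: 0.0135
gripper_force: 42.2
clock: 5.95
tcp_pos: [0.5476, -0.0189, 0.1458]
clock: 6.45
tcp_pos: [0.5627, 0.1573, 0.1456]
clock: 6.75
tcp_pos: [0.5631, 0.154, 0.1458]
orientation: [0.36, -3.12, 0.002]
contact_force: [0.3, -0.5, -1.0]
grip_width: 0.0133
gripper_force: 42.2
tcp [0.5631 0.154  0.1458] yaw 103.17 shift cm [-0.13  0.06  4.58] turns [[-0.001, -0.001, 0.003], [0.002, -0.002, -3.139]] q [-0.56  0.43  0.24  1.87 -0.13  0.86  1.55] F [ 0.3 -0.5 -1. ] t 6.75 w 0.013293293037133964
wrist [(-50, 0), (-48, 0), (-46, 0), (-44, 19), (-42, 379), (-40, 428), (-38, 428), (-36, 431), (-34, 422), (-32, 424), (-30, 428), (-28, 436), (-26, 420), (-24, 427), (-22, 431), (-20, 428), (-18, 433), (-16, 425), (-14, 433), (-12, 434), (-10, 431), (-8, 431), (-6, 423), (-4, 435), (-2, 429), (0, 428), (2, 432), (4, 422), (6, 399), (8, 0), (10, 0), (12, 0), (14, 0), (16, 0), (18, 0), (20, 138), (22, 182), (24, 168), (26, 210), (28, 175), (30, 177), (32, 194), (34, 189), (36, 18
[... 199 characters left out ...]
20391783572392 46.8694897613674
top [(-50, 0), (-48, 0), (-46, 0), (-44, 0), (-42, 40), (-40, 45), (-38, 47), (-36, 44), (-34, 46), (-32, 43), (-30, 48), (-28, 45), (-26, 47), (-24, 46), (-22, 43), (-20, 47), (-18, 46), (-16, 44), (-14, 46), (-12, 45), (-10, 46), (-8, 45), (-6, 47), (-4, 45), (-2, 47), (0, 44), (2, 46), (4, 49), (6, 43), (8, 11), (10, 0), (12, 0), (14, 0), (16, 0), (18, 0), (20, 8), (22, 16), (24, 18), (26, 18), (28, 16), (30, 21), (32, 15), (34, 19), (36, 18), (38, 47), (40, 42), (42, 44), (44, 33), (46, 44), (48, 42), (50, 47), (52, 51), (54, 46), (56, 28), (58, 0), (60, 0), (62, 0), (64, 0), (66, 0)]
458.21750572385224 590.7573799405828 57.53040781307283 47.63924669081909
```

View pics/wrist2.png

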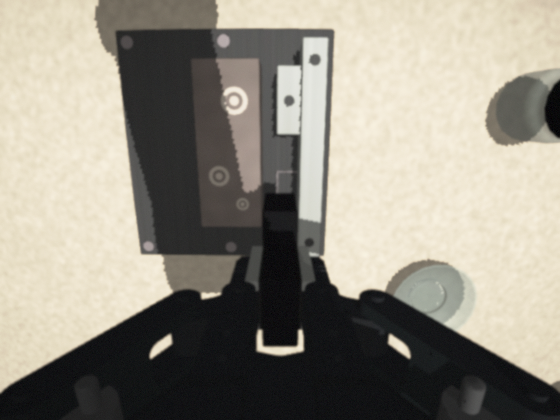

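The wrist view shows the spacer held upright and straight above the open half. The bed's outline is at (287,182) px, and the pad at (289,100) is clear. The gap centre is at Y=23.2 and the TCP is at 23.4. I'll bias 3 mm toward the fence and lower it.

```bash

python3 -m crank '[[[-0.1,0.3,0],[0,0,0]],[[0,0,2],[0,0,0]],[[0,0,2],[0,0,0]],[[0,0,2],[0,0,0]],[[0,0,0],[0,0,0]]]' 
python3 -m crank '[[[0,0,1],[0,0,0]],[[0,0,1],[0,0,0]],[[0,0,0.3],[0,0,0]],[[0,0,0],[0,0,0]],[[0,0,0],[0,0,0]]]' 
python3 -m crank '[[[0,0,0.2],[0,0,0]],[[0,0,0.2],[0,0,0]],[[0,0,0],[0,0,0]],[[0,0,0],[0,0,0]]]'
```

```text
clock: 7.35
tcp_pos: [0.5618, 0.158, 0.084]
orientation: [0.362, -3.116, 0.002]
contact_force: [0.5, -0.4, -0.3]
grip_width: 0.0135
gripper_force: 42.1
clock: 7.85
tcp_pos: [0.5639, 0.159, 0.0636]
orientation: [-0.364, 3.12, 0.0]
contact_force: [-0.6, -0.6, -0.1]
grip_width: 0.0135
gripper_force: 42.1
clock: 8.25
tcp_pos: [0.5636, 0.1589, 0.0593]
orientation: [0.364, -3.12, -0.0]
contact_force: [-0.1, -0.0, -0.7]
grip_width: 0.0133
gripper_force: 42.1
```

```bash

python3 -m crank '[[[0,0,0.1],[0,0,0]],[[0,0,0],[0,0,0]],[[0,0,0],[0,0,0]]]'
python3 -m crank '[[[0,0,0.1],[0,0,0]],[[0,0,0],[0,0,0]],[[0,0,0],[0,0,0]]]'
```

```text
clock: 8.55
tcp_pos: [0.5639, 0.1589, 0.0585]
orientation: [-0.364, 3.12, 0.0]
contact_force: [0.5, -1.4, 1.8]
grip_width: 0.0135
gripper_force: 42.3
clock: 8.85
tcp_pos: [0.564, 0.1589, 0.0584]
orientation: [-0.364, 3.12, 0.001]
contact_force: [-2.6, -0.9, 10.2]
grip_width: 0.0137
gripper_force: 43.8
```

Contact with the bed at z=0.0584, as predicted. Releasing and rising.

```bash

python3 -m crank '[[[0,0,-0.05],[0,0,0]],[[0,0,0],[0,0,0]],[[0,0,0],[0,0,0]],[[0,0,0],[0,0,0]],[[0,0,0],[0,0,0]]]' 4.5
python3 -m crank '[[[0,0,-1],[0,0,0]],[[0,0,-2],[0,0,0]],[[0,0,-3],[0,0,0]],[[0,0,-3],[0,0,0]],[[0,0,-1],[0,0,0]]]'
python3 - <<'E'
from h import *
a=np.radians(13); X=np.array([np.cos(a),np.sin(a)]); Y=np.array([-X[1],X[0]])
for n in("wrist","top"):
    P,im,d=grab(n); cv2.imwrite(f"pics/{n}3.png",im[:,:,::-1]); C=cloud(P,d)
    c=C.reshape(-1,3)*1000
    c=c[(c[:,0]>380)&(c[:,0]<690)&(c[:,1]>-50)&(c[:,1]<215)]; p=np.c_[c[:,:2]@X,c[:,:2]@Y,c[:,2]].astype(np.float32)
    t=p[(p[:,2]>98)&(p[:,2]<106)&(p[:,1]>0)]; b=p[(p[:,2]>50.5)&(p[:,2]<55)&(p[:,0]>550)&(p[:,1]<50)]; s=p[(p[:,2]>38)&(p[:,2]<50)&(p[:,1]<15)]
    for k,q in(("tab",t),("blade",b),("slab",s)):
        if len(q)>5: print(n,k,len(q),cv2.minAreaRect(q[:,:2]),np.median(q[:,2]))
# slab far-face middle in world, wrist/top
E
```

```text
clock: 9.35
tcp_pos: [0.5636, 0.1589, 0.0576]
orientation: [0.364, -3.12, 0.0]
contact_force: [-0.2, 0.1, -0.1]
grip_width: 0.0453
gripper_force: 0.0
clock: 9.85
tcp_pos: [0.5655, 0.1593, 0.1616]
orientation: [-0.363, 3.115, 0.002]
contact_force: [0.5, 0.4, 0.7]
grip_width: 0.045
gripper_force: 0.0Traceback (most recent call last):
  File "<stdin>", line 9, in <module>
cv2.error: OpenCV(4.12.0) /io/opencv/modules/imgproc/src/convhull.cpp:143: error: (-215:Assertion failed) total >= 0 && (depth == CV_32F || depth == CV_32S) in function 'convexHull'
```

View pics/wrist3.png

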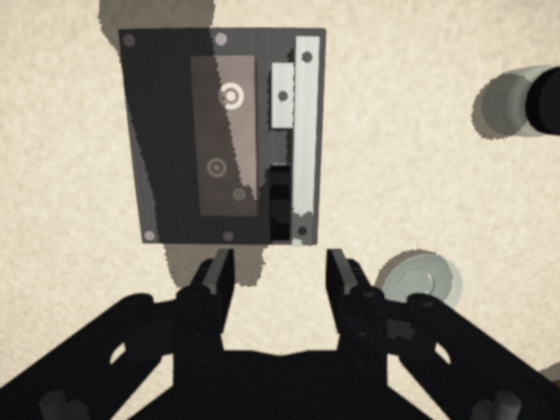

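The wrist view shows the spacer standing in the gap at (281,200) px, between the slab and the fence and parallel to them. Moving behind the slab, closing the fingers and turning the tool 90°.

```bash

python3 -m crank '[[[1.53,-3.6,0],[0,0,0]],[[1.53,-3.6,0],[0,0,0]],[[1.53,-3.6,0],[0,0,0]],[[0,0,0],[0,0,0.143]],[[0,0,0],[0,0,0.143]]]' 0 60 | head -2
python3 -m crank '[[[0,0,0],[0,0,0.143]],[[0,0,0],[0,0,0.143]],[[0,0,0],[0,0,0.143]],[[0,0,0],[0,0,0.143]],[[0,0,0],[0,0,0.143]]]' | head -2
python3 -m crank '[[[0,0,0],[0,0,0.143]],[[0,0,0],[0,0,0.143]],[[0,0,0],[0,0,0.143]],[[0,0,0],[0,0,0.143]],[[0,0,0],[0,0,0]]]'
python3 - <<'E'
from h import *
todo([.5451,.0437,.019],13)
a=np.radians(13); X=np.array([np.cos(a),np.sin(a)]); Y=np.array([-X[1],X[0]])
for n in("top","wrist"):
    P,im,d=grab(n); cv2.imwrite(f"pics/{n}4.png",im[:,:,::-1]); C=cloud(P,d)
    c=C.reshape(-1,3)*1000
    c=c[(c[:,0]>380)&(c[:,0]<690)&(c[:,1]>-50)&(c[:,1]<215)]; p=np.c_[c[:,:2]@X,c[:,:2]@Y,c[:,2]].astype(np.float32)
    t=p[(p[:,2]>98)&(p[:,2]<106)&(p[:,1]>0)]; b=p[(p[:,2]>50.5)&(p[:,2]<55)&(p[:,0]>550)&(p[:,1]<50)]; s=p[(p[:,2]>38)&(p[:,2]<50)&(p[:,1]<15)]
    for k,q in(("tab",t),("blade",b),("slab",s)):
        if len(q)>5: print(n,k,len(q),cv2.minAreaRect(np.ascontiguousarray(q[:,:2])),np.median(q[:,2]))
E
```

```text
clock: 10.4
tcp_pos: [0.5429, 0.0411, 0.157]
clock: 10.9
tcp_pos: [0.5431, 0.0431, 0.1569]
clock: 11.4
tcp_pos: [0.5432, 0.0433, 0.1569]
orientation: [-1.953, -2.46, 0.003]
contact_force: [-0.6, 0.2, 0.2]
grip_width: -0.0003
gripper_force: 0.0
tcp [0.5432 0.0433 0.1569] yaw 13.12 shift cm [1.000e-02 2.200e-01 1.379e+01] turns [[-0.002, 0.001, 0.002], [-0.001, -0.003, -3.139]] q [-0.7   0.41  0.64  1.97 -0.32  0.86  0.34] F [-0.6  0.2  0.2] t 11.4 w -0.00027035651722354234
wrist tab 1330 ((585.89501953125, 27.617095947265625), (30.7677059173584, 14.260751724243164), 1.155026912689209) 100.79677
wrist blade 428 ((585.7214965820312, 27.65998649597168), (49.431175231933594, 17.514963150024414), 0.4781922698020935) 51.234352
wrist slab 10414 ((536.9401245117188, -17.12201499938965), (50.766414642333984, 130.64669799804688), 89.97240447998047) 42.983353
```

Spacer upright at (585.9, 27.6) in fence axes and 0.5–1° off parallel. Slab at 13.0°. Descending behind the slab.

```bash

python3 -m crank '[[[0,0.2,3],[0,0,0]],[[0,0,3],[0,0,0]],[[0,0,3],[0,0,0]],[[0,0,3],[0,0,0]],[[0,0,1.2],[0,0,0]]]' | head -2
python3 -m crank '[[[0,0,0.5],[0,0,0]],[[0,0,0],[0,0,0]],[[1,0,0],[0,0,0]],[[0.5,0,0],[0,0,0]],[[0,0,0],[0,0,0]]]'
python3 -m crank '[[[0.3,0,0],[0,0,0]],[[0.3,0,0],[0,0,0]],[[0,0,0],[0,0,0]]]'
```

```text
clock: 12.0
tcp_pos: [0.5439, 0.0435, 0.0232]
clock: 12.5
tcp_pos: [0.5427, 0.0602, 0.0216]
orientation: [1.949, 2.464, 0.003]
contact_force: [0.8, -0.7, -0.6]
grip_width: 0.0002
gripper_force: 0.0
clock: 12.8
tcp_pos: [0.5409, 0.0647, 0.0209]
orientation: [-1.951, -2.462, -0.0]
contact_force: [0.2, 0.4, -0.7]
grip_width: 0.0001
gripper_force: 0.0
```

```bash

python3 -m crank '[[[0.2,0,0],[0,0,0]],[[0.2,0,0],[0,0,0]],[[0.2,0,0],[0,0,0]],[[0.1,0,0],[0,0,0]],[[0,0,0],[0,0,0]]]'
python3 -m crank '[[[0.2,0,0],[0,0,0]],[[0.2,0,0],[0,0,0]],[[0.2,0,0],[0,0,0]],[[0,0,0],[0,0,0]],[[0,0,0],[0,0,0]]]'
python3 -m crank '[[[0.1,0,0],[0,0,0]],[[0.1,0,0],[0,0,0]],[[0.1,0,0],[0,0,0]],[[0,0,0],[0,0,0]],[[0,0,0],[0,0,0]]]'
```

```text
clock: 13.3
tcp_pos: [0.5395, 0.0705, 0.0208]
orientation: [1.952, 2.461, -0.0]
contact_force: [0.8, -2.4, -0.7]
grip_width: 0.0002
gripper_force: 1.0
clock: 13.8
tcp_pos: [0.5379, 0.0771, 0.0208]
orientation: [-1.951, -2.462, -0.0]
contact_force: [-0.2, -1.9, -1.0]
grip_width: -0.0003
gripper_force: 0.6
clock: 14.3
tcp_pos: [0.5373, 0.0798, 0.0207]
orientation: [-1.952, -2.462, 0.0]
contact_force: [0.8, -2.5, -1.6]
grip_width: 0.0002
gripper_force: 0.9
```

```bash

python3 -m crank '[[[0.1,0,0],[0,0,0]],[[0.05,0,0],[0,0,0]],[[0,0,0],[0,0,0]],[[0,0,0],[0,0,0]]]'
python3 -m crank '[[[0.05,0,0],[0,0,0]],[[0.05,0,0],[0,0,0]],[[0,0,0],[0,0,0]],[[0,0,0],[0,0,0]]]'
python3 -m crank '[[[0.05,0,0],[0,0,0]],[[0,0,0],[0,0,0]],[[0,0,0],[0,0,0]],[[0,0,0],[0,0,0]]]'
```

```text
clock: 14.7
tcp_pos: [0.537, 0.0811, 0.0208]
orientation: [-1.952, -2.462, 0.0]
contact_force: [0.7, -2.5, -0.8]
grip_width: -0.0001
gripper_force: 1.4
clock: 15.1
tcp_pos: [0.5367, 0.082, 0.0208]
orientation: [-1.952, -2.461, 0.0]
contact_force: [-0.3, -3.3, -0.2]
grip_width: 0.0001
gripper_force: 1.7
clock: 15.5
tcp_pos: [0.5365, 0.0822, 0.0208]
orientation: [1.952, 2.461, -0.001]
contact_force: [-0.4, -4.9, 1.2]
grip_width: -0.0002
gripper_force: 2.5
```

```bash

python3 -m crank '[[[0.05,0,0],[0,0,0]],[[0.05,0,0],[0,0,0]],[[0,0,0],[0,0,0]],[[0,0,0],[0,0,0]]]'
python3 -m crank '[[[0.05,0,0],[0,0,0]],[[0.05,0,0],[0,0,0]],[[0,0,0],[0,0,0]],[[0,0,0],[0,0,0]]]'
```

```text
clock: 15.9
tcp_pos: [0.5363, 0.0825, 0.0208]
orientation: [1.953, 2.46, -0.002]
contact_force: [-0.1, -7.5, -0.4]
grip_width: 0.0003
gripper_force: 3.2
clock: 16.3
tcp_pos: [0.5362, 0.0825, 0.0208]
orientation: [1.953, 2.459, -0.002]
contact_force: [1.2, -8.9, -0.3]
grip_width: 0.0001
gripper_force: 4.4
```

```bash

python3 -m crank '[[[0.1,0,0],[0,0,0]],[[0.1,0,0],[0,0,0]],[[0.1,0,0],[0,0,0]],[[0.1,0,0],[0,0,0]],[[0,0,0],[0,0,0]]]'
python3 -m crank '[[[0.1,0,0],[0,0,0]],[[0.1,0,0],[0,0,0]],[[0.1,0,0],[0,0,0]],[[0.1,0,0],[0,0,0]],[[0,0,0],[0,0,0]]]'
cat > look.py <<'E'
from h import *
import sys
k=sys.argv[1]; o=monitor.get_obs(); print(o["contact_force"],o["moment"],o["qvel"].round(3))
a=np.radians(13); X=np.array([np.cos(a),np.sin(a)]); Y=np.array([-X[1],X[0]])
for n in("wrist","top","scene"):
    P,im,d=grab(n); cv2.imwrite(f"pics/{n}{k}.png",im[:,:,::-1]); C=cloud(P,d)
    c=C.reshape(-1,3)*1000
    c=c[(c[:,0]>380)&(c[:,0]<690)&(c[:,1]>-50)&(c[:,1]<215)]; p=np.c_[c[:,:2]@X,c[:,:2]@Y,c[:,2]].astype(np.float32)
    t=p[(p[:,2]>97)&(p[:,2]<106)&(p[:,1]>15)&(p[:,1]<50)&(p[:,0]>555)]; b=p[(p[:,2]>50)&(p[:,2]<55)&(p[:,0]>550)&(p[:,1]<46)&(p[:,1]>14)]; s=p[(p[:,2]>38)&(p[:,2]<50)&(p[:,1]<19.5)]
    f=p[(p[:,2]>44)&(p[:,2]<50)&(p[:,1]>42)]
    for q_,q in(("tab",t),("blade",b),("slab",s),("fence",f)):
        if len(q)>5: print(n,q_,len(q),[np.round(v,1) for v in cv2.minAreaRect(np.ascontiguousarray(q[:,:2]))],np.median(q[:,2]).round(1),'ymin/max',np.percentile(q[:,1],[1,99]).round(1))
E
python3 look.py 5
```

```text
clock: 16.8
tcp_pos: [0.5362, 0.0825, 0.0209]
orientation: [1.954, 2.453, -0.005]
contact_force: [2.8, -18.1, -2.6]
grip_width: -0.0001
gripper_force: 9.0
clock: 17.3
tcp_pos: [0.5362, 0.0825, 0.021]
orientation: [1.955, 2.446, -0.008]
contact_force: [4.5, -26.8, -3.5]
grip_width: -0.0001
gripper_force: 13.6
[  4.54750564 -26.81895986  -3.47142912] [-5.58971176 -1.03901071  0.00650285] [ 0.002  0.    -0.002 -0.001 -0.002  0.002  0.001]
wrist tab 9977 [array([585.8,  29.2]), array([14.5, 30.9]), np.float64(89.6)] 100.7 ymin/max [22.5 36.2]
wrist blade 1657 [array([572.6,  29.4]), array([22.9, 17.7]), np.float64(0.1)] 51.0 ymin/max [20.7 38.2]
wrist slab 37116 [array([536.3,  -7.1]), array([ 53.3, 130.8]), np.float64(90.0)] 43.0 ymin/max [-32.6  19. ]
wrist fence 21090 [array([543.9,  49.5]), array([ 15. , 171.6]), np.float64(90.0)] 46.9 ymin/max [42.1 56.3]
top slab 178 [array([485.1,  -4.8]), array([47.2, 28.6]), np.float64(89.8)] 43.4 ymin/max [-27.6  18.4]
scene tab 55 [array([585.9,  25.9]), array([16.5, 28.5]), np.float64(88.0)] 99.1 ymin/max [17.8 34.2]
scene blade 16 [array([587.6,  22.9]), array([43.4, 15.5]), np.float64(2.3)] 51.5 ymin/max [16.3 31.2]
scene slab 260 [array([546.1, -21.5]), array([145.1,  64.5]), np.float64(17.4)] 41.4 ymin/max [-54.9  18.7]
scene fence 47 [array([543.1,  48.2]), array([ 12.5, 170.2]), np.float64(89.7)] 45.9 ymin/max [42.2 54.5]
```

View pics/wrist5.png

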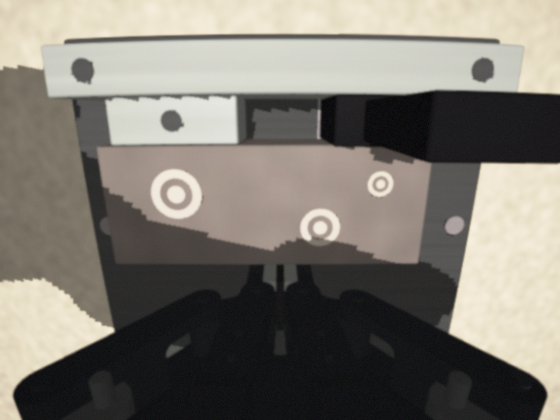

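The view shows the slab square against the pad (edge at about (175,145) px) and the spacer (about (375,160) px). The numbers agree: slab 0.0° to the fence, spacer 0.1° with its back at 38.2 against the fence face at 38.5, push 27 N. I'll firm it slightly and ease the small upward drag on the slab.

```bash

python3 -m crank '[[[0.1,0,0.1],[0,0,0]],[[0.05,0,0.1],[0,0,0]],[[0,0,0],[0,0,0]],[[0,0,0],[0,0,0]]]'
python3 -m crank '[[[0,0,0],[0,0,0]],[[0,0,0],[0,0,0]],[[0,0,0],[0,0,0]],[[0,0,0],[0,0,0]],[[0,0,0],[0,0,0]]]'
python3 look.py 6 | grep -v -e top -e scene
```

```text
clock: 17.85
tcp_pos: [0.5364, 0.0826, 0.0205]
orientation: [1.957, 2.444, -0.007]
contact_force: [0.0, -29.4, 13.9]
grip_width: -0.0004
gripper_force: 14.9
clock: 18.35
tcp_pos: [0.5364, 0.0826, 0.0205]
orientation: [1.957, 2.444, -0.007]
contact_force: [0.8, -29.5, 12.6]
grip_width: -0.0001
gripper_force: 14.9
[  0.82399095 -29.54988721  12.56244708] [-6.07140179 -0.07765238  0.04299811] [-0.    -0.001 -0.002  0.002 -0.002 -0.001 -0.   ]
wrist tab 10004 [array([585.8,  29.3]), array([14.2, 30.5]), np.float64(89.6)] 100.8 ymin/max [22.6 36.2]
wrist blade 1646 [array([572.1,  29.4]), array([17.6, 22. ]), np.float64(89.9)] 51.0 ymin/max [20.7 38.1]
wrist slab 37370 [array([536.4,  -7.2]), array([130.9,  53.4]), np.float64(0.0)] 42.9 ymin/max [-32.6  19. ]
wrist fence 21221 [array([544. ,  49.6]), array([ 15.1, 171.6]), np.float64(90.0)] 46.9 ymin/max [42.2 56.3]
```

```bash
python3 -c "
from bench import r
print(r.hand_in())"
```

```text
the job is handed in; nothing more can be done
None
```

The spacer is standing in the open half of the gap and released, and the slab is flat, flush against both pad and spacer, and held there with a push of about 30 N; I handed the job in at about 18.5 s (64 s allowed), with no verdict returned.

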